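# Turn the orange game tile face down on the discard outline

## Task

We are play-testing a board game: take the orange truck tile out of its wooden stand, turn it over and lay it flat, picture side down, inside the white outline on the green mat, squared up with the outline's long side. Leave the blue tile and the green tile standing where they are.

Things in the scene. Friction and masses are not known exactly. Their poses are not given: they have to be found in the camera images.
- tile_orange: Tile to turn over: board 84 tall, 56 wide, 8 mm thick, 35 g; face orange with black truck, back and edges dark grey. Origin at its centre; x out of the face, y along the width, z up the height. Starts upright in a fixed stand, loose, face away from the robot (about +x, within 15 deg), leaning 15 deg back to the robot; centre 62 mm, top 102 mm over the table. Lifts out along its z; side edges free.
- tile_blue: Bystander to leave alone: same size and axes, blue face with a white boat. All three tiles stand alike in fixed wooden stands: stand 46 mm wide (5 mm narrower than the tile each side), with a back rest 30 mm wide, 6 mm thick, reaching 50 mm up from the tile's foot, and a lip 6 mm high, 3 mm in front of the foot. At least 80 mm is clear beside each tile.
- tile_green: Bystander to leave alone: same size and axes, in the same kind of stand, light green face with a white tree.
- spot: White oblong outline printed flat on the green mat: 108 by 80 mm inside, lines 6 mm wide. Origin at its centre on the mat, whose top is 3 mm above the table; x along its long side (about the robot's x, within 17 deg), y along its short side, z up. The tile lies in it lengthwise, either way round. At least 60 mm of mat around it is clear.

How it is judged (in metres and radians):
At the end, for the whole second after the job is handed in: The orange tile lies at rest flat on the mat, face down (within 10 degrees), its centre within 20 mm of the outline's centre and its long side within 17 degrees of the outline's long side, either way round; the blue and green tiles are within 20 mm of where they started (angle between tile_orange's own x axis and vertical above 2.967 rad and horizontal distance between tile_orange and spot below 0.02 m and angle between the z axis of tile_orange and the x axis of spot, either way round below 0.3 rad and height (world z) of tile_orange below 0.015 m and linear speed of tile_orange below 0.02 m/s and distance of each of tile_blue, tile_green from where it was at the start of the episode below 0.02 m); the robot touches nothing.
It fails at once if the blue tile is displaced by more than 20 mm (distance of tile_blue from where it was at the start of the episode above 0.02 m).
It fails at once if the green tile is displaced by more than 20 mm (distance of tile_green from where it was at the start of the episode above 0.02 m).
It also fails if it takes over 38 s, if anything falls off the work surface, if the arm or the gripper's body presses on something with over 40 N, if the wrist force passes 120 N, or if a joint passes its speed limit or range.

## Robot

A 6-joint arm with a two-finger parallel gripper is mounted at the origin on the work surface. World frame = base frame: x ahead of the robot, y to its left, z up, the work surface at z = 0. Lengths are in m, angles in degrees, forces in N, time in s.
With the tool pointing down it reaches from about 0.375 to 0.9 m from the base axis. Payload 3.1 kg.
Tool frame: the origin (TCP) lies on the centre line of the jaws, within the pads' length; the fingertips stand finger_overhang ahead of it and the grasp point (between the pads) lies 5 mm behind it (finger_overhang is the distance from the TCP to the fingertips, in m); z points along the fingers, y is the line along which they close (so a half turn about z gives the same grasp; the last joint's range is limited). The gripper opens to 87 mm and grips with 3 to 60 N. Pads are 19 mm wide; open, the fingers measure 117 mm over their backs; the gripper's body (75 mm by 190 mm) begins 51 mm behind the grasp point.
Start: joints at [65.632, 30.224, 82.088, -0, 67.689, -10.227], TCP at [0.153, 0.606, 0.237] pointing down, gripper open.
Joint ranges: [-176.69, 176.69], [-43.24, 126.21], [12.49, 139.97], [-82, 262], [0, 151.66], [-163.58, 163.58]. Speed limits (degrees/s): [159.86, 159.86, 180, 180, 180, 180].

## Interface

Orientations are given as a 3x3 rotation matrix whose columns are the frame's x, y, z axes.
In Python, from rig import read_state, capture, calibration, hand_in, finger_overhang gives the robot as it stands.
- The arm moves only by the tool send_rows, never from a script. Its argument "plan" is a list of rows, each a list of 5 numbers: the closure in counts, from 0 (fully open) to 255 (shut), then the shift along the tool's x, y, z in m, then the turn about the tool's z in rad. A call has 1 to 20 rows; each row shifts and turns the commanded pose from where the row before left it, along the tool's axes as they then stand; what a row does not reach is not made up. A row lasts 1/12 s, in which the tool goes at most 41.7 mm and 7.16 degrees, less where a joint would pass 70% of its speed; a pose out of reach is approached as far as the arm can. A call is refused whole if a number of a shift passes 0.0417 or a number of a turn 0.125, either way. A call with a gripper value outside its range is refused whole. The fingers move at their own pace and stop on an object; the grip force is fixed at half the most. Time passes only in rows, so rows that do not move let the fingers close. It gives the time, the measured TCP pose, the force, the opening and the grip force at its end, in the units of the state.
- read_state(): the state, without advancing time (a new reading comes with each control period).
- capture(name): name is "scene" or "top"; returns (picture, depth): 400x640x3 uint8, blue, green, red; 400x640 float32, m along the optical axis (not along the pixel's ray), 0 where there is no reading.
- calibration(name): a dict with "fx", "fy", "cx", "cy" (pixels), "xyz" and "rotation" of the camera in the world. Camera axes: x right, y down, z forward; pixel columns grow to the right and rows downward; lengths in m; the calibration is good to about 2 mm. A picture is of the moment at which its call begins. calibration takes no time and is no camera call.
- hand_in(): hands the job in; it is judged then, once.
The state is a dict: "time_s": time; "joint_positions": joint angles; "qvel": joint speeds; "tau": joint torques, N m; "position": TCP position; "tcp_rot": TCP orientation; "force": force on the tool from outside, world axes, zero at the start; "moment": the same for the moment, N m; "opening": opening from 0.0 (shut) to 1.0 (fully open); "grasp_force": force on a finger pad.
Only numpy, scipy, OpenCV 4.12 (cv2) and the standard library are available. Lean on these libraries where they do the work, as an engineer would, in place of code of your own. Each camera call takes 0.05 s, during which the arm holds its last target. There are 200 camera calls.

## Working session

There is one attempt and no reset: what is moved stays moved. The work goes in short steps, Python scripts to look and compute and a tool call to move; the robot and the scene stay as the last step left them, time stands still between calls to the robot, and variables do not carry over. Pictures are saved under pics/ and viewed, at most 10 in all, crops included, and the job is handed in when it is done.

Besides the shell and the picture viewer there is one more tool, called after "Request:" as name(argument=value, ...) on one line, values as JSON. send_rows: Moves the arm, as the interface text tells. Its arguments: {"type":"object","properties":{"plan":{"type":"array","items":{"type":"array","items":{"type":"number"}}}},"required":["plan"]}

```bash
mkdir -p pics; ls
python3 - <<'E'
from rig import *
import cv2,numpy as np
np.set_printoptions(precision=3,suppress=True)
print(finger_overhang, read_state())
for n in("scene","top"):
    p,d=capture(n); np.savez(f"pics/{n}0.npz",p=p,d=d); cv2.imwrite(f"pics/{n}0.png",p); print(n,calibration(n))
E
```

```text
pics
0.014 {'time_s': 0.0, 'joint_positions': array([ 65.632,  30.278,  82.158,  -0.001,  67.689, -10.227]), 'qvel': array([-0.157, -0.11 ,  0.117, -0.102, -0.066, -0.008]), 'tau': array([  0.001, -44.004, -17.66 ,   0.064,   0.058,  -0.   ]), 'position': array([0.152, 0.605, 0.236]), 'tcp_rot': array([[-0.97 ,  0.244, -0.001],
       [ 0.244,  0.97 , -0.002],
       [ 0.   , -0.002, -1.   ]]), 'force': array([0.853, 0.554, 0.185]), 'moment': array([ 0.028, -0.04 ,  0.052]), 'grasp_force': 0.0, 'opening': 1.001128664475426}
scene {'fx': 506.71345651540327, 'fy': 506.71345651540327, 'cx': 313.37484712084154, 'cy': 198.33659580469228, 'xyz': array([1.21 , 0.529, 0.826]), 'rotation': array([[-0.66 ,  0.513, -0.549],
       [ 0.752,  0.453, -0.48 ],
       [ 0.002, -0.729, -0.684]])}
top {'fx': 434.67723497592783, 'fy': 434.67723497592783, 'cx': 317.8901711005128, 'cy': 201.11669048256027, 'xyz': array([ 0.5  , -0.002,  1.034]), 'rotation': array([[ 0.024, -0.996,  0.085],
       [-1.   , -0.024,  0.008],
       [-0.006, -0.085, -0.996]])}
```

View pics/scene0.png

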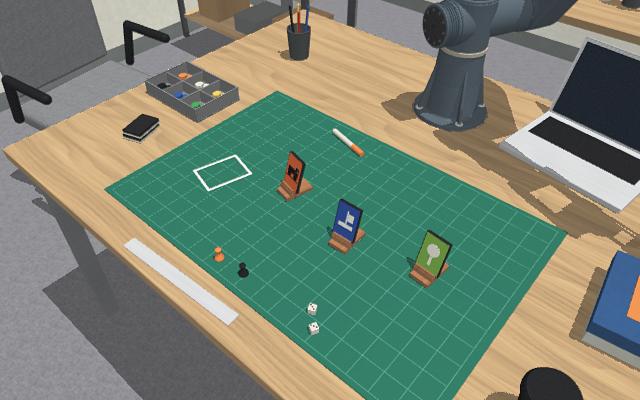

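View pics/top0.png

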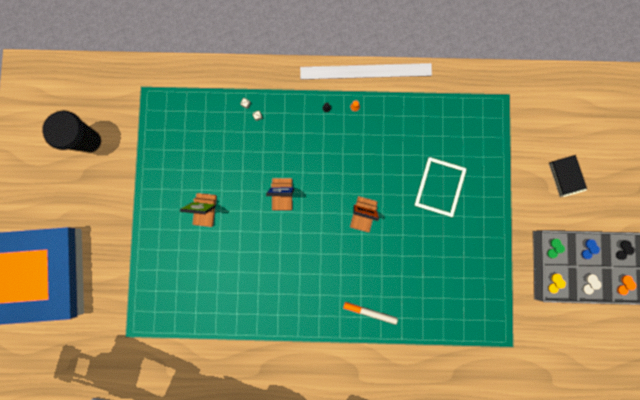

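The scene view shows the orange tile at about (294,175) and the white outline around (222,172). In the top view the tile is near (366,212), and the outline corners are near (430,158), (466,168), (453,215) and (416,205).

```bash
cat > h.py <<'E'
import numpy as np,cv2
from rig import *
np.set_printoptions(precision=4,suppress=True)
def rays(n,uv):
    c=calibration(n); uv=np.atleast_2d(uv).astype(float)
    d=np.c_[(uv[:,0]-c['cx'])/c['fx'],(uv[:,1]-c['cy'])/c['fy'],np.ones(len(uv))]
    return np.array(c['xyz']),d@np.array(c['rotation']).T
def plane(n,uv,z):
    o,d=rays(n,uv); return o+d*((z-o[2])/d[:,2])[:,None]
def cloud(n,depth):
    v,u=np.mgrid[:400,:640]; o,d=rays(n,np.c_[u.ravel(),v.ravel()])
    P=o+d*depth.reshape(-1,1); P[depth.ravel()==0]=np.nan
    return P.reshape(400,640,3)
E
cat > m.py <<'E'
from h import *
for n,(x0,y0,x1,y1) in dict(top=(400,145,480,230),scene=(185,145,260,200)).items():
    f=np.load(f'pics/{n}0.npz'); p,d=f['p'],f['d']
    m=np.zeros((400,640),np.uint8); m[y0:y1,x0:x1]=(p[y0:y1,x0:x1].min(2)>170)*255
    c=max(cv2.findContours(m,cv2.RETR_EXTERNAL,cv2.CHAIN_APPROX_NONE)[0],key=cv2.contourArea)
    q=plane(n,c[:,0],.003)
    r=cv2.minAreaRect((q[:,:2]*1000).astype(np.float32)); b=cv2.boxPoints(r)
    print(n,'spot',r); print(b)
    P=cloud(n,d)
    for (cx,cy,nm) in [(.49,-.10,'o')]:
        o=plane(n,[[366,212]] if n=='top' else [[294,175]],.08)[0]
        k=(P[...,2]>.076)&(P[...,2]<.12)&(np.hypot(P[...,0]-o[0],P[...,1]-o[1])<.06)
        T=P[k]; print('tile pts',len(T),T.mean(0),T.min(0),T.max(0))
        w=cv2.minAreaRect((T[:,:2]*1000).astype(np.float32)); print(w)
        k=(P[...,2]>.03)&(P[...,2]<.12)&(np.hypot(P[...,0]-o[0],P[...,1]-o[1])<.06)&((p.max(2)<60)|((p[...,2]>150)&(p[...,1]<110)))
        T=P[k]; cc=T.mean(0); U,S,V=np.linalg.svd(T-cc,full_matrices=False); print('face',len(T),cc,S,V)
    k=(P[...,2]>.085)&(P[...,2]<.12)&(P[...,1]>-.3)
E
python3 m.py
```

```text
top spot ((629.6710205078125, -283.7129211425781), (93.26548767089844, 121.79784393310547), 74.07508850097656)
[[ 558.3143 -311.8467]
 [ 675.4378 -345.2653]
 [ 701.0278 -255.5791]
 [ 583.9042 -222.1606]]
tile pts 158 [ 0.5525 -0.0964  0.0974] [ 0.5394 -0.1236  0.0762] [ 0.5658 -0.0697  0.1062]
((553.0499877929688, -96.93814086914062), (56.0872917175293, 15.081558227539062), 75.68771362304688)
face 53 [ 0.5544 -0.0964  0.0911] [0.1582 0.1103 0.0141] [[ 0.3298 -0.1219 -0.9361]
 [ 0.2531  0.9667 -0.0367]
 [-0.9095  0.2248 -0.3497]]
scene spot ((627.7158813476562, -284.1642761230469), (92.82498168945312, 121.2547378540039), 74.08099365234375)
[[ 556.6837 -312.1681]
 [ 673.2883 -345.4256]
 [ 698.7481 -256.1604]
 [ 582.1435 -222.9029]]
tile pts 231 [ 0.5562 -0.0935  0.0922] [ 0.5424 -0.1255  0.0764] [ 0.5674 -0.0673  0.1058]
((553.7454223632812, -96.57551574707031), (59.433990478515625, 16.40624237060547), 74.97893524169922)
face 428 [ 0.5624 -0.0957  0.0699] [0.4903 0.3458 0.038 ] [[ 0.2698 -0.0456 -0.9618]
 [-0.2179 -0.9759 -0.0148]
 [ 0.9379 -0.2136  0.2732]]
```

Request:
send_rows(plan=[[0,0,0,0,0.12],[0,0,0,0,0.12],[0,0,0,0,0.12],[0,0,0,0,0.12],[0,0,0,0,0.12],[0,0,0,0,0.12],[0,0,0,0,0.12],[0,0,0,0,0.12],[0,0,0,0,0.12],[0,0,0,0,0.12],[0,0,0,0,0.12],[0,0,0,0,0.12],[0,0,0,0,0.12],[0,0,0,0,0.011]])

```text
time_s: 1.27
position: [0.1525, 0.6057, 0.236]
tcp_rot: [[0.247, 0.969, -0.001], [0.969, -0.247, -0.001], [-0.001, -0.0, -1.0]]
force: [-0.0, -0.4, -0.7]
opening: 1.002
grasp_force: 0.0
```

Request:
send_rows(plan=[[0,-0.029,0.0288,0,0],[0,-0.029,0.0288,0,0],[0,-0.029,0.0288,0,0],[0,-0.029,0.0288,0,0],[0,-0.029,0.0288,0,0],[0,-0.029,0.0288,0,0],[0,-0.029,0.0288,0,0],[0,-0.029,0.0288,0,0],[0,-0.029,0.0288,0,0],[0,-0.029,0.0288,0,0],[0,-0.029,0.0288,0,0],[0,-0.029,0.0288,0,0],[0,-0.029,0.0288,0,0],[0,-0.029,0.0288,0,0],[0,-0.029,0.0288,0,0],[0,-0.029,0.0288,0,0],[0,-0.029,0.0288,0,0],[0,-0.029,0.0288,0,0],[0,-0.029,0.0288,0,0],[0,0,0,0,0]])

```text
time_s: 2.93
position: [0.5537, -0.0693, 0.2368]
tcp_rot: [[0.247, 0.969, 0.007], [0.969, -0.247, -0.005], [-0.003, 0.008, -1.0]]
force: [0.4, 0.3, 0.1]
opening: 0.998
grasp_force: 0.0
```

Run:
```python
from h import *
s=read_state();R=s['tcp_rot'];print(s['time_s'],s['position'],R,s['joint_positions'])
print(R.T@(np.array([.570,-.0975,.091])-s['position']))
```

```text
2.9333 [ 0.5537 -0.0693  0.2368] [[ 0.2472  0.9689  0.0069]
 [ 0.969  -0.2472 -0.0049]
 [-0.003   0.0079 -1.    ]] [-18.5298  24.8731  92.1023  -0.1566  62.5629  -4.1465]
[-0.0229  0.0216  0.1461]
```

Request:
send_rows(plan=[[0,-0.0229,0.0216,0,0],[0,0,0,0.03,0],[0,0,0,0.03,0],[0,0,0,0.03,0],[0,0,0,0.02,0],[0,0,0,0,0],[0,0,0,0,0]])

```text
time_s: 3.52
position: [0.5631, -0.0891, 0.1256]
tcp_rot: [[0.243, 0.97, -0.003], [0.97, -0.243, 0.001], [0.0, -0.003, -1.0]]
force: [0.0, -0.3, -0.3]
opening: 1.0
grasp_force: 0.0
```

Run:
```python
from h import *
s=read_state();R=s['tcp_rot'];print(s['time_s'],s['position'],s['force'])
print(R.T@(np.array([.570,-.0975,.091])-s['position']))
p,d=capture('scene');cv2.imwrite('pics/s1.png',cv2.resize(p[60:260,180:480],None,fx=2.5,fy=2.5))
```

```text
3.5167 [ 0.5631 -0.0891  0.1256] [ 0.0408 -0.3138 -0.3063]
[-0.0065  0.0089  0.0346]
```

View pics/s1.png

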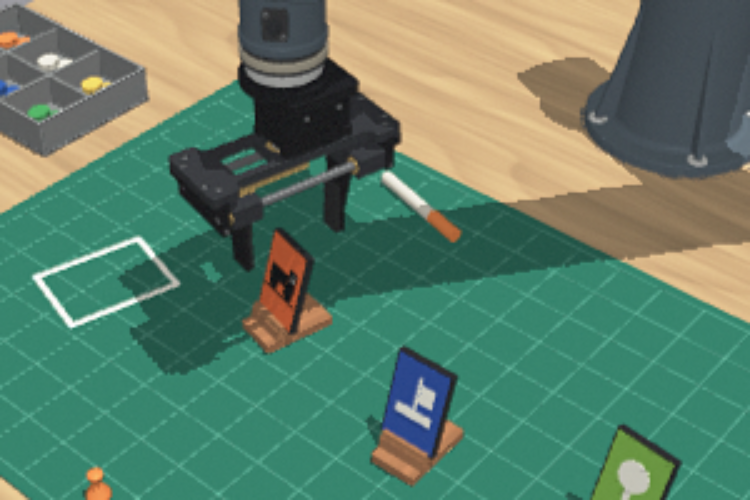

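Front finger is at about (245,245) in the crop and rear finger at (335,210). They straddle the tile top at (285,240).

Request:
send_rows(plan=[[0,-0.0065,0.0089,0,0],[0,0,0,0.012,0],[0,0,0,0.012,0],[0,0,0,0.011,0],[0,0,0,0,0],[0,0,0,0,0]])

```text
time_s: 4.07
position: [0.5713, -0.0983, 0.0919]
tcp_rot: [[0.244, 0.97, 0.0], [0.97, -0.244, -0.0], [-0.0, 0.001, -1.0]]
force: [-0.3, -0.6, -0.1]
opening: 0.995
grasp_force: 0.0
```

Run:
```python
from h import *
s=read_state();R=s['tcp_rot'];print(s['time_s'],s['position'],s['force'])
print(R.T@(np.array([.570,-.0975,.091])-s['position']))
```

```text
4.0667 [ 0.5713 -0.0983  0.0919] [-0.288  -0.6261 -0.1259]
[ 0.0005 -0.0015  0.0009]
```

Close in steps so the tile comes upright gently.

Request:
send_rows(plan=[[100,0,0,0,0],[130,0,0,0,0],[150,0,0,0,0],[170,0,0,0,0],[185,0,0,0,0],[195,0,0,0,0],[205,0,0,0,0],[215,0,0,0,0],[225,0,0,0,0],[235,0,0,0,0],[245,0,0,0,0],[245,0,0,0,0],[245,0,0,0,0]])

```text
time_s: 5.15
position: [0.5709, -0.098, 0.0915]
tcp_rot: [[0.244, 0.97, -0.0], [0.97, -0.244, -0.0], [-0.0, -0.0, -1.0]]
force: [0.0, 0.2, 0.2]
opening: 0.106
grasp_force: 0.0
```

Run:
```python
from h import *
p,d=capture('scene');cv2.imwrite('pics/s2.png',cv2.resize(p[110:260,220:400],None,fx=4,fy=4))
print(read_state()['force'],read_state()['opening'])
```

```text
[-0.0777 -0.5738 -0.2377] 0.08890342613570092
```

View pics/s2.png

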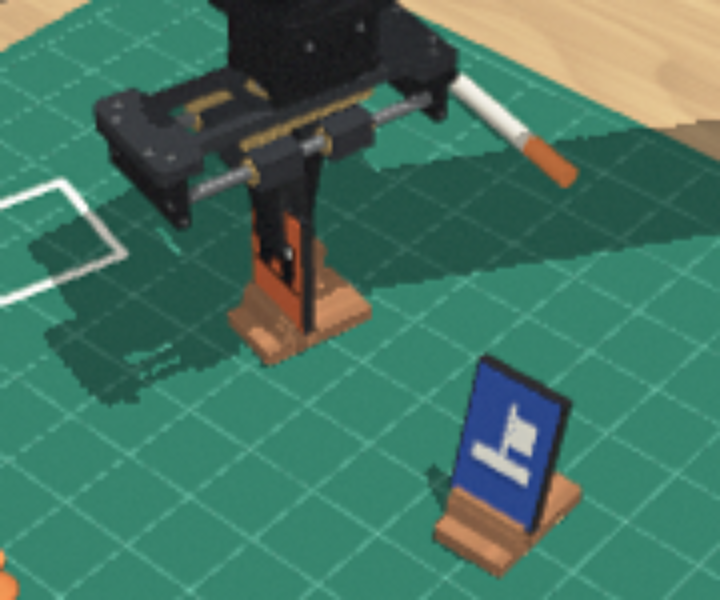

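The tile now stands upright between the fingers, with its top at about (285,215) in the crop. Next I grip it and lift.

Request:
send_rows(plan=[[255,0,0,0,0],[255,0,0,0,0],[255,0,0,0,0],[255,0,0,-0.01,0],[255,0,0,-0.02,0],[255,0,0,-0.03,0],[255,0,0,-0.03,0],[255,0,0,0,0.031],[255,0,0,0,0],[255,0,0,0,0]])

```text
time_s: 6.03
position: [0.5705, -0.0978, 0.1821]
tcp_rot: [[0.274, 0.962, -0.0], [0.962, -0.274, -0.0], [-0.0, -0.0, -1.0]]
force: [-0.0, 0.1, -0.6]
opening: 0.094
grasp_force: 30.0
```

```bash
cat > g.py <<'E'
from h import *
import sys
s=read_state();R=s['tcp_rot'];print(s['time_s'],s['position'],s['force'],s['opening'],s['grasp_force'],np.degrees(np.arctan2(R[1,1],R[0,1])))
print(R.T@(np.array([float(a) for a in sys.argv[1:4]])-s['position']))
E
python3 g.py .584 -.271 .18
python3 - <<'E'
from h import *
s=read_state()
p,d=capture('scene');P=cloud('scene',d)
k=(P[...,2]>.03)&(P[...,2]<.2)&(np.hypot(P[...,0]-s['position'][0],P[...,1]-s['position'][1])<.05)&(p[...,2]>110)&(p[...,1]<100)&(p[...,0]<80)
T=P[k];cc=T.mean(0);print(len(T),cc,T.min(0),T.max(0));print(np.linalg.svd(T-cc,full_matrices=False)[2])
E
```

```text
6.0333 [ 0.5705 -0.0978  0.1821] [-0.0043  0.0635 -0.6035] 0.09361899226508148 29.999912409111857 -15.884507588529003
[-0.1629  0.0604  0.0021]
265 [ 0.5671 -0.0977  0.0954] [ 0.5469 -0.1268  0.03  ] [ 0.583  -0.0752  0.1952]
[[ 0.1487  0.0457  0.9878]
 [ 0.2021  0.9764 -0.0756]
 [-0.968   0.2109  0.1359]]
```

Request:
send_rows(plan=[[255,-0.0326,0.012,0,0],[255,-0.0326,0.012,0,0],[255,-0.0326,0.012,0,0],[255,-0.0326,0.012,0,0],[255,-0.0326,0.012,0,0],[255,0,0,0,0],[255,0,0,0,0]])

```text
time_s: 6.67
position: [0.5829, -0.2728, 0.1798]
tcp_rot: [[0.277, 0.961, -0.002], [0.961, -0.277, 0.002], [0.001, -0.003, -1.0]]
force: [-0.6, -0.3, -1.0]
opening: 0.088
grasp_force: 30.0
```

```bash
python3 g.py .584 -.271 .08
python3 - <<'E'
from h import *
s=read_state()
p,d=capture('scene');P=cloud('scene',d)
r=(np.hypot(P[...,0]-s['position'][0],P[...,1]-s['position'][1])<.05)
k=(P[...,2]>.05)&(P[...,2]<.2)&r&(p[...,2]>110)&(p[...,1]<100)&(p[...,0]<80)
T=P[k];cc=T.mean(0);print(len(T),cc,T.min(0),T.max(0));print(np.linalg.svd(T-cc,full_matrices=False)[2])
k=(P[...,2]>.02)&r;z=np.sort(P[...,2][k]);print(z[:20],np.histogram(z,20))
cv2.imwrite('pics/s3.png',cv2.resize(p[60:240,130:370],None,fx=3,fy=3))
E
```

```text
6.6667 [ 0.5829 -0.2728  0.1798] [-0.576  -0.2505 -0.9897] 0.08807988678338989 29.999716635793447 -16.102848444718692
[0.002  0.0008 0.0998]
92 [ 0.5875 -0.2716  0.1394] [ 0.5783 -0.3009  0.1122] [ 0.5969 -0.2483  0.1948]
[[-0.125  -0.4217 -0.8981]
 [-0.2522 -0.862   0.4398]
 [-0.9596  0.2815  0.0014]]
[0.1107 0.1117 0.1122 0.1123 0.1123 0.1126 0.113  0.1134 0.1137 0.1138
 0.1145 0.1146 0.115  0.115  0.1159 0.1162 0.1164 0.1167 0.1167 0.117 ] (array([ 60,  66,  55,  65,  87, 113,  96,  25, 226, 362, 358, 256, 204,
       189, 338, 207, 296, 248, 282, 121]), array([0.1107, 0.1268, 0.143 , 0.1592, 0.1754, 0.1915, 0.2077, 0.2239,
       0.2401, 0.2562, 0.2724, 0.2886, 0.3047, 0.3209, 0.3371, 0.3533,
       0.3694, 0.3856, 0.4018, 0.4179, 0.4341]))
```

View pics/s3.png

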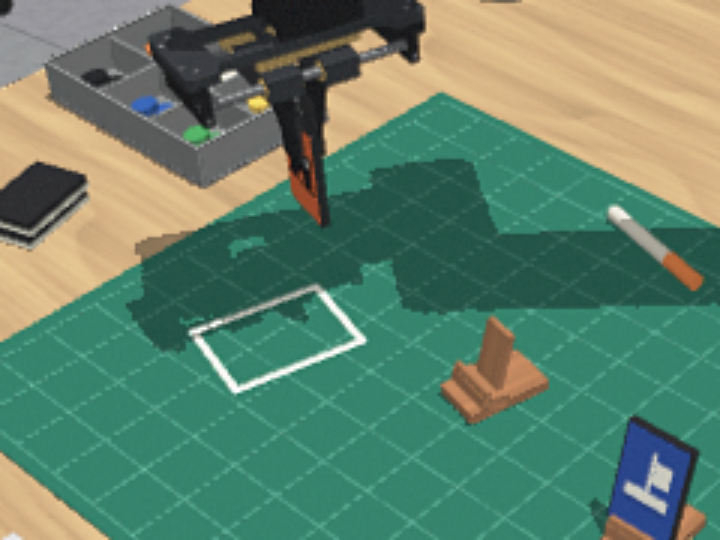

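The tile hangs upright, foot edge at about (325,222) in the crop and z≈0.110. The outline lies below it and to the left. Next I lower it.

Request:
send_rows(plan=[[255,0.001,0,0.03,0],[255,0.001,0,0.03,0],[255,0,0,0.025,0],[255,0,0,0.01,0],[255,0,0,0.005,0],[255,0,0,0,0],[255,0,0,0,0],[255,0,0,0,0]])

```text
time_s: 7.38
position: [0.5856, -0.2697, 0.0833]
tcp_rot: [[0.274, 0.962, 0.003], [0.962, -0.274, -0.002], [-0.001, 0.003, -1.0]]
force: [0.8, 0.0, 0.3]
opening: 0.09
grasp_force: 30.0
```

```bash
python3 g.py .584 -.271 .0735
```

```text
7.3833 [ 0.5856 -0.2697  0.0833] [0.7918 0.0264 0.2776] 0.09045460550672314 29.999846499413252 -15.901052233659799
[-0.0017 -0.0012  0.0098]
```

Request:
send_rows(plan=[[255,-0.001,0,0.004,0],[255,0,0,0.003,0],[255,0,0,0.002,0],[255,0,0,0,0],[255,0,0,0,0],[255,0,0,0,0]])

```text
time_s: 7.88
position: [0.5842, -0.2704, 0.0726]
tcp_rot: [[0.274, 0.962, 0.0], [0.962, -0.274, -0.0], [-0.0, 0.0, -1.0]]
force: [0.2, -0.2, -0.2]
opening: 0.09
grasp_force: 30.0
```

```bash
python3 g.py .584 -.271 .0735
```

```text
7.8833 [ 0.5842 -0.2704  0.0726] [ 0.2061 -0.1823 -0.2091] 0.08966837127666386 30.00003752298653 -15.929527949713082
[-0.0007  0.     -0.0009]
```

Request:
send_rows(plan=[[255,0,0,0.001,0],[255,0,0,0.001,0],[255,0,0,0,0],[255,0,0,0,0]])

```text
time_s: 8.22
position: [0.5844, -0.2704, 0.0726]
tcp_rot: [[0.274, 0.962, 0.001], [0.962, -0.274, -0.001], [-0.001, 0.001, -1.0]]
force: [-2.9, 1.3, 9.5]
opening: 0.09
grasp_force: 30.0
```

Contact with the mat, 9.5 N. I ease off, open to about 30 mm and check.

Request:
send_rows(plan=[[255,0,0,-0.0015,0],[255,0,0,0,0],[225,0,0,0,0],[215,0,0,0,0],[200,0,0,0,0],[185,0,0,0,0],[165,0,0,0,0],[165,0,0,0,0],[165,0,0,0,0],[165,0,0,0,0]])

```text
time_s: 9.05
position: [0.5841, -0.2702, 0.072]
tcp_rot: [[0.274, 0.962, -0.0], [0.962, -0.274, 0.0], [0.0, -0.0, -1.0]]
force: [-0.6, -0.6, -0.6]
opening: 0.348
grasp_force: 0.0
```

```bash
python3 g.py .584 -.271 .0735
python3 - <<'E'
from h import *
p,d=capture('scene')
cv2.imwrite('pics/s4.png',cv2.resize(p[60:220,150:330],None,fx=4,fy=3.6))
E
```

```text
9.05 [ 0.5841 -0.2702  0.072 ] [-0.6473 -0.5954 -0.5736] 0.34797858252897124 0.0 -15.927126721217299
[-0.0008  0.0001 -0.0015]
```

View pics/s4.png

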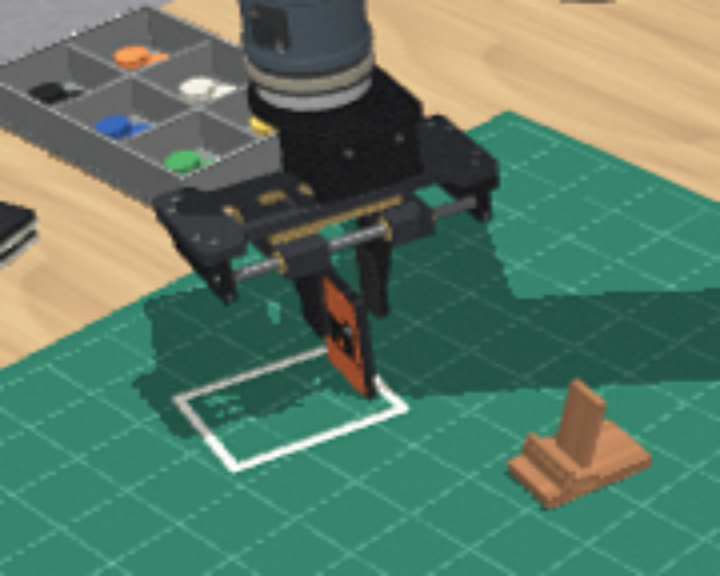

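The tile stands at about (350,340) in the crop between the opened fingers, on the outline's near short side. I push its top over with the rear finger.

Request:
send_rows(plan=[[165,0,0.004,0,0],[165,0,0.004,0,0],[165,0,0.004,0,0],[165,0,0.004,0,0],[165,0,0.003,0,0],[165,0,0,0,0],[165,0,0,0,0],[165,0,0,0,0]])

```text
time_s: 9.77
position: [0.6023, -0.2753, 0.0719]
tcp_rot: [[0.274, 0.962, -0.0], [0.962, -0.274, 0.0], [0.0, -0.0, -1.0]]
force: [0.2, 0.9, 0.2]
opening: 0.351
grasp_force: 0.0
```

```bash
python3 g.py .584 -.271 .0735
cat > t.py <<'E'
from h import *
import sys
p,d=capture('scene');P=cloud('scene',d)
k=(P[...,2]>.0)&(P[...,2]<.12)&(np.hypot(P[...,0]-.62,P[...,1]+.28)<.1)&(p[...,2]>110)&(p[...,1]<100)&(p[...,0]<80)
T=P[k];print(len(T))
if len(T)>9:
    cc=T.mean(0);print(cc,T.min(0),T.max(0));print(np.linalg.svd(T-cc,full_matrices=False)[2][2])
cv2.imwrite(sys.argv[1],cv2.resize(p[60:220,150:330],None,fx=4,fy=3.6))
E
python3 t.py pics/s5.png
```

```text
9.7667 [ 0.6023 -0.2753  0.0719] [0.1648 0.8832 0.2127] 0.3511875584075196 0.03487099820631556 -15.920889011621574
[-0.0009 -0.0188 -0.0016]
10
[ 0.6093 -0.2664  0.0525] [ 0.5906 -0.2925  0.0215] [ 0.6207 -0.2505  0.0805]
[-0.9023  0.2423  0.3565]
```

The depth fit shows the tile leaning about 21° forward on the front finger. Next I open gradually so the lean increases.

Request:
send_rows(plan=[[145,0,0,0,0],[125,0,0,0,0],[105,0,0,0,0],[85,0,0,0,0],[65,0,0,0,0],[45,0,0,0,0],[25,0,0,0,0],[0,0,0,0,0],[0,0,0,0,0],[0,0,0,0,0]])

```text
time_s: 10.65
position: [0.6024, -0.2754, 0.072]
tcp_rot: [[0.274, 0.962, -0.0], [0.962, -0.274, 0.0], [0.0, -0.0, -1.0]]
force: [0.3, 0.1, -0.7]
opening: 0.973
grasp_force: 0.1
```

```bash
python3 t.py pics/s6.png
```

```text
0
```

View pics/s6.png

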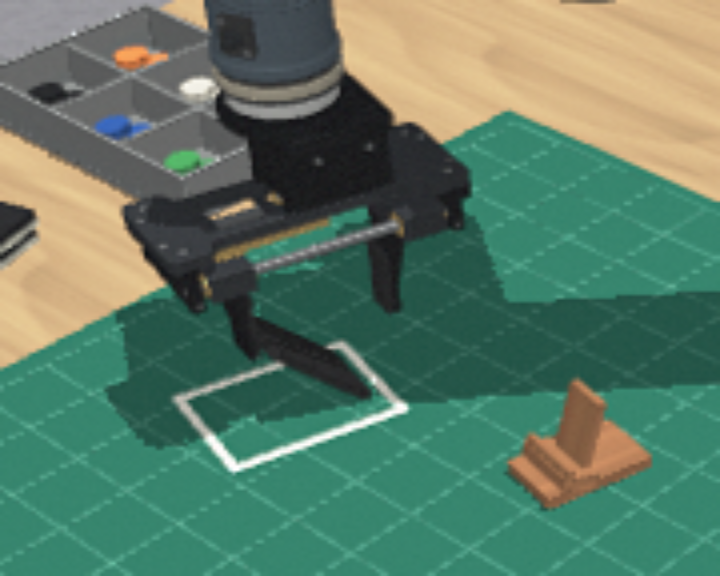

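The tile leans face-forward at about 45°, top against the front finger at (250,330) and foot at (370,390) in the crop. Next I lower the fingers and move on to the outline's centre.

Request:
send_rows(plan=[[0,0,0,0.01,0],[0,0,0,0.013,0],[0,0,0,0.013,0],[0,0,0,0,0],[0,0,0.005,0,0],[0,0,0.005,0,0],[0,0,0.005,0,0],[0,0,0.005,0,0],[0,0,0.004,0,0],[0,0,0.003,0,0],[0,0,0,0,0],[0,0,0,0,0],[0,0,0,0,0]])

```text
time_s: 11.78
position: [0.6281, -0.2827, 0.036]
tcp_rot: [[0.274, 0.962, -0.0], [0.962, -0.274, 0.0], [0.0, -0.0, -1.0]]
force: [-0.1, 0.1, 0.2]
opening: 0.998
grasp_force: 0.0
```

```bash
python3 g.py .6287 -.284 .036; python3 t.py pics/s7.png
```

```text
11.7833 [ 0.6281 -0.2827  0.036 ] [-0.0831  0.1408  0.2406] 0.9979477276150672 0.0 -15.927548626756003
[-0.0011  0.0009  0.    ]
3
```

View pics/s7.png

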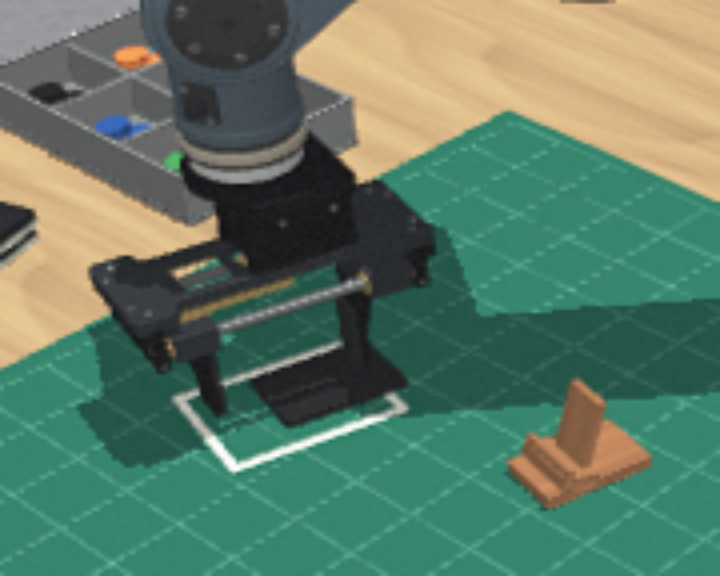

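The tile lies flat and face down, but has slid back. Its rear edge near (405,385) in the crop reaches the outline's line. Next I back off, measure, then push it forward.

Request:
send_rows(plan=[[0,0,0,-0.02,0],[0,0,-0.03,-0.03,0],[0,0,-0.03,-0.03,0],[0,0,-0.03,-0.03,0],[0,0,-0.03,0,0],[0,0,-0.02,0,0],[0,0,0,0,0],[0,0,0,0,0]])

```text
time_s: 12.5
position: [0.4945, -0.2446, 0.1449]
tcp_rot: [[0.275, 0.961, 0.0], [0.961, -0.275, -0.0], [0.0, 0.0, -1.0]]
force: [0.9, -0.7, 0.0]
opening: 1.0
grasp_force: 0.0
```

```bash
cat > f.py <<'E'
from h import *
u=np.array([.962,-.274]);v=np.array([.274,.962]);c=np.array([.6287,-.284])
for n in('scene','top'):
    p,d=capture(n);P=cloud(n,d)
    k=(np.hypot(P[...,0]-c[0],P[...,1]-c[1])<.1)&(p.max(2)<75)&(P[...,2]<.025)
    m=cv2.morphologyEx(k.astype(np.uint8)*255,cv2.MORPH_OPEN,np.ones((3,3)))
    C=max(cv2.findContours(m,cv2.RETR_EXTERNAL,cv2.CHAIN_APPROX_NONE)[0],key=cv2.contourArea)
    q=plane(n,C[:,0],.011)[:,:2]; r=cv2.minAreaRect((q*1000).astype(np.float32))
    o=np.array(r[0])/1000-c; print(n,r,'u,v off',o@u,o@v,'umin',((q-c)@u).min(),'z',np.nanmedian(P[m>0][:,2]))
    cv2.imwrite(f'pics/f_{n}.png',p)
E
python3 f.py; python3 g.py .6287 -.284 .036
```

```text
scene ((601.7566528320312, -275.6921691894531), (62.749610900878906, 87.82933044433594), 74.9261703491211) u,v off -0.028195845617675786 0.000609656115722646 umin -0.07171518553479499 z 0.011374430552324954
top ((600.9330444335938, -277.3345031738281), (52.894527435302734, 81.77178955078125), 74.40798950195312) u,v off -0.028538157385253938 -0.0011959378784180087 umin -0.06954809130177837 z 0.011073826780123253
12.6 [ 0.4965 -0.2457  0.1447] [-0.1083  1.1902 -0.5494] 0.994670339741917 0.0 -15.940381070194464
[-0.0004  0.1375  0.109 ]
```

Both cameras agree: the tile is flat and square, 28 mm short along the long axis. I lower the open front finger behind it and push.

Request:
send_rows(plan=[[0,0,-0.003,0.03,0],[0,0,0,0.03,0],[0,0,0,0.03,0],[0,0,0,0.025,0],[0,0,0,0.008,0],[0,0,0,0,0],[0,0,0,0,0],[0,0,0,0,0]])

```text
time_s: 13.27
position: [0.4936, -0.2447, 0.0219]
tcp_rot: [[0.274, 0.962, 0.002], [0.962, -0.274, -0.001], [-0.001, 0.002, -1.0]]
force: [0.7, 1.1, 0.4]
opening: 0.998
grasp_force: 0.0
```

```bash
python3 g.py .6287 -.284 .021
```

```text
13.2667 [ 0.4936 -0.2447  0.0219] [0.72   1.0679 0.3972] 0.9981959261126878 0.0 -15.911424649906875
[-0.0007  0.1407  0.0012]
```

Request:
send_rows(plan=[[0,0,0.004,0,0],[0,0,0.004,0,0],[0,0,0.004,0,0],[0,0,0.004,0,0],[0,0,0.004,0,0],[0,0,0.004,0,0],[0,0,0.004,0,0],[0,0,0.004,0,0],[0,0,0.003,0,0],[0,0,0.002,0,0],[0,0,0.001,0,0],[0,0,0,0,0],[0,0,0,0,0],[0,0,0,0,0]])

```text
time_s: 14.43
position: [0.5289, -0.2544, 0.0214]
tcp_rot: [[0.274, 0.962, -0.0], [0.962, -0.274, 0.0], [0.0, -0.0, -1.0]]
force: [-1.4, 0.3, 0.5]
opening: 1.001
grasp_force: 0.0
```

```bash
python3 g.py .6287 -.284 .021;python3 f.py
```

```text
14.4333 [ 0.5289 -0.2544  0.0214] [-1.3708  0.3409  0.4643] 1.0010946420380455 0.0 -15.927537415646128
[-0.0011  0.1041  0.0004]
scene ((615.6170043945312, -279.2702331542969), (61.369407653808594, 98.00025939941406), 74.21896362304688) u,v off -0.013881797888183604 0.0009652949096679263 umin -0.06289390078260396 z 0.01136045410472486
top ((649.5458984375, -292.1668701171875), (54.65825653076172, 23.46875), 82.70844268798828) u,v off 0.022291476708984338 -0.0021447528808594164 umin 0.006733352123899168 z 0.011052671869842712
```

Request:
send_rows(plan=[[0,0,0.003,0,0],[0,0,0.003,0,0],[0,0,0.001,0,0],[0,0,0,0,0],[0,0,0,0,0],[0,0,-0.01,0,0],[0,0,-0.02,0,0],[0,0,-0.02,-0.03,0],[0,0,-0.02,-0.03,0],[0,0,-0.02,-0.03,0],[0,0,0,0,0],[0,0,0,0,0]])

```text
time_s: 15.53
position: [0.4493, -0.2321, 0.1131]
tcp_rot: [[0.275, 0.961, 0.003], [0.961, -0.275, -0.002], [-0.001, 0.003, -1.0]]
force: [0.6, 0.4, -0.7]
opening: 0.998
grasp_force: 0.0
```

```bash
python3 f.py; python3 -c "
import cv2;p=cv2.imread('pics/f_scene.png');cv2.imwrite('pics/s8.png',p)"
```

```text
scene ((628.9639282226562, -283.1319885253906), (61.19668197631836, 85.56485748291016), 74.2190170288086) u,v off 1.6063806152297286e-05 0.0009073433715819958 umin -0.04278942778133892 z 0.011312554285431708
top ((626.5166015625, -286.3217468261719), (54.43411636352539, 82.42280578613281), 74.161865234375) u,v off -0.0014642706665039308 -0.0028317716186524 umin -0.04266951027280765 z 0.01110641971514692
```

View pics/s8.png

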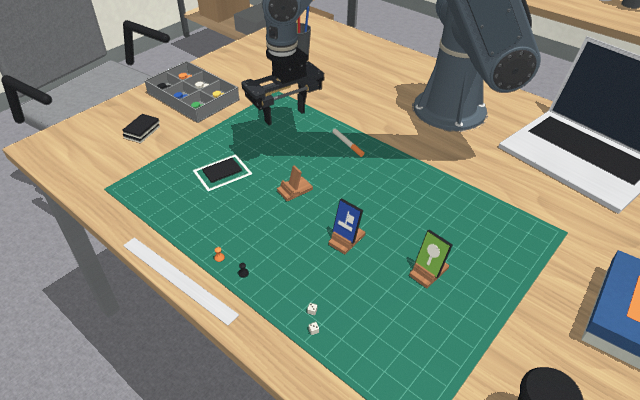

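The tile lies face down and centred in the outline at (222,172). The blue tile at (347,225) and green tile at (432,257) are untouched, and the gripper is clear.

```bash
python3 -c "from rig import *; print(hand_in())"
```

```text
the job is handed in; nothing more can be done
None
```

The job is handed in (no verdict was returned): the orange tile lies flat, picture side down, about 3 mm or less from the outline's centre and square to its long side; the blue and green tiles were not touched.

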